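Scan a milk bottle and present its base to the inspection camera

ROBOT

A 6-joint arm with a two-finger parallel gripper is mounted at the origin on the work surface. World frame = base frame: x ahead of the robot, y to its left, z up, the work surface at z = 0. Lengths are in m, angles in degrees, forces in N, time in s.
With the tool pointing down it reaches from about 0.275 to 0.725 m from the base axis. Payload 15.9 kg.
Tool frame: the origin (TCP) lies between the finger pads; the fingertips stand 14 mm ahead of it and the grasp point (between the pads) lies 5 mm behind it; z points along the fingers, y is the line along which they close (so a half turn about z gives the same grasp; the last joint's range is limited). The gripper opens to 85 mm and grips with 20 to 120 N. Pads are 22 mm wide; open, the fingers measure 114 mm over their backs; the gripper's body (76 mm by 85 mm) begins 54 mm behind the grasp point. The pads swing forward as they close: fully open they stand 13 mm farther back than shut.
Start: joints at [71.161, 12.198, -1.971, 75.831, 0, 90], TCP at [0.161, 0.473, 0.245] pointing down, gripper open.
Joint ranges: [-170.91, 170.91], [-42.67, 98.43], [-65.05, 77.54], [-120.47, 116.71], [-90, 82.35], [-180, 180]. Speed limits (degrees/s): [108.29, 108.29, 136.94, 147.25, 180, 180].

INTERFACE

Orientations are given as [roll, pitch, yaw] about the fixed x, y, z axes, in that order (R = Rz(yaw) Ry(pitch) Rx(roll)).
In Python, from station import env gives the robot as it stands.
- The arm moves only by the tool apply_moves, never from a script. Its argument "rows" is a list of rows, each an object with "translation": the shift along the world's x, y, z in mm, a list of three; "dr": the turn, a rotation vector about the world's x, y, z in degrees, a list of three; "fingers": the closure, from 0 (fully open) to 1 (shut). In form: [{"translation": [dx, dy, dz], "dr": [rx, ry, rz], "fingers": fingers}, ...]. A call has 1 to 5 rows; each row shifts and turns the commanded pose from where the row before left it; what a row does not reach is not made up. A row lasts 1/10 s, in which the tool goes at most 50 mm and 8.59 degrees, less where a joint would pass 70% of its speed; a pose out of reach is approached as far as the arm can. A call with a gripper value outside its range is refused whole. The fingers move at their own pace and stop on an object; "newtons" is the grip in N (left out, the last holds). Time passes only in rows, so rows that do not move let the fingers close. It gives the time, the measured TCP pose, the force, the opening and the grip force at its end, in the units of the state.
- env.sense(): the state, without advancing time (a new reading comes with each control period).
- env.read_camera(name): name is "side" or "top" or "wrist"; returns the picture (480x640x3 uint8, blue, green, red); there is no depth.
- env.camera_info(name): a dict with "fx", "fy", "cx", "cy" (pixels), "R" (3x3) and "t" (3): a world point X has camera coordinates R X + t. Camera axes: x right, y down, z forward; pixel columns grow to the right and rows downward; lengths in m; the calibration is good to about 2 mm. A picture is of the moment at which its call begins: read the wrist's pose just before it. camera_info takes no time and is no camera call; for the wrist camera it gives the pose at the moment of the call.
- env.hand_in(): hands the job in; it is judged then, once.
Trained networks look in the newest picture that a camera, given by its name, has taken for a name from the list of things; names that differ only in an ending like _2 or _b are one class to them, and where a whole thing is asked for, a point or a joint stands for the part that bears it (a point fixed in the world has none). Each returns a list of dicts, best first, with "score" (0 to 1); they miss things now and then, are a little off and sometimes report something else, mostly with a low value. They report only what shows in the picture. A call takes as long as a camera call. They do not tell look-alikes from the thing itself.
- env.silhouettes(label, camera): "mask" (480x640 bool, what is visible of it) and "extent" ([left, top, right, bottom] in pixels, round what is visible of it).
- env.place_of(label, camera): "xy" ([column, row] in pixels: a listed point, or the origin of a listed thing).
The state is a dict: "time": time; "joint_pos": joint angles; "dq": joint speeds; "tau": joint torques, N m; "position": TCP position; "orientation": TCP orientation; "contact_force": force on the tool from outside, world axes, zero at the start; "moment": the same for the moment, N m; "finger_gap": finger opening in m; "grasp_force": force on a finger pad.
Only numpy, scipy, OpenCV 4.12 (cv2) and the standard library are available. Lean on these libraries where they do the work, as an engineer would, in place of code of your own. Each camera call takes 0.05 s, during which the arm holds its last target. There are 200 camera calls.

TASK

Check in the milk bottle with the yellow lid: take the hand scanner and hold it steady for a second with its red window pointed at the middle of the label on top of that lid, from about 5 to 12 cm away, with the bottle left standing in the tray; then lay the scanner back down on the black mat, on its flat underside, and let go. Then lift the bottle out of the tray and hold it in the air, base first, in front of the inspection camera: the middle of the base 10 cm straight out from the lens and facing it squarely, the lid end pointing away from it. The program finishes while still holding the bottle there, still and carried by the gripper alone; do not touch the camera, and leave the other two bottles and the loose green lid where they are.

Things in the scene. Friction and masses are not known exactly. Their poses are not given: they have to be found in the camera images.
- scanner_grip (a point): Hand scanner (white handle, dark blue head) lying loose on the mat, about 150 g. Point in the handle, near its centre of mass, 24 mm above the flat underside; x points forward to the head, z up. Handle: bar 30 mm wide (y), 42 mm high, from 65 mm behind to 45 mm ahead of the point. Head: 56 mm wide, 33 to 92 mm ahead of the point, 8 to 67 mm above the underside.
- scanner_window: Middle of the scanner's red window (30 x 46 mm), which looks forward and 45 degrees down: 78 mm ahead of scanner_grip, 2 mm below it. z is the reading direction, out of the window; y runs across the scanner. It reads the label when the label's point lies within 18 mm of this z axis, 30 to 150 mm out.
- mat: Black rubber mat fixed to the table, 180 (x) x 260 (y) mm, 4 mm thick, origin at the middle of its underside. It can be on the left or the right of the table, the tray is on the other side.
- tray: Mint green low tray fixed to the table, 150 (x) x 290 (y) mm, walls 20 mm high and 4 mm thick, floor 4 mm thick. Three bottles stand in it in a row along y, about 85 mm apart, in any order. Origin at the middle of its underside. Other equipment, up to 190 mm high, stands more than 0.5 m to either side of the robot.
- bottle_mid (a point): Centre of the bottle with the YELLOW lid: cream white, round, 54 mm in diameter, 84 mm high with its lid (lid 44 mm in diameter, the top 20 mm), 110 to 220 g. The point lies on the axis half-way up, 42 mm above the base; z points to the lid. Can be gripped round the body from above, over the lid.
- label (a point): Middle of the striped white label (32 x 26 mm) on top of the yellow lid, 85 mm above the bottle's base; z points up out of the lid.
- bottle_base (a point): Middle of the underside of the bottle with the yellow lid, 42 mm below bottle_mid.
- lens: Front of the inspection camera's lens (black, in a white ring 60 mm in diameter, on a small aluminium camera), about 118 mm above the table. z points straight out of the lens: 55 degrees above level, towards the robot's side. Fixed. The camera's body lies within 60 mm behind this point.
- focus (a point): Point in the air 100 mm straight out from the lens on its z axis, about 200 mm above the table, where the middle of the bottle's base must be held.
- camera_stand: Round dark base (80 mm in diameter, 10 mm high) and post of the inspection camera, fixed. Origin at the middle of its underside; the lens looks to its -x side.
- bottle_white_mid (a point): Centre of the like bottle with the white lid, a bystander in the tray.
- bottle_blue_mid (a point): Centre of the like bottle with the blue lid, a bystander in the tray.
- spare_lid: Bystander: loose green lid, 56 mm in diameter, 18 mm high. Origin under it.
Not all that is in view belongs to the job. Leave any pink look-alike of the camera_stand alone. Leave any orange look-alike of the part that bears bottle_mid alone.

How it is judged:
By the outcome, as a careful person would: the job done as asked, in the order asked, and still so for the second after the job is handed in, while the arm keeps its last pose, push and grip.
It also fails if it takes over 72 s, if anything falls off the work surface, if the arm or the gripper's body presses on something with over 40 N, if the wrist force passes 120 N, or if a joint passes its speed limit or range.

## Working session

There is one attempt and no reset: what is moved stays moved. The work goes in short steps, Python scripts to look and compute and a tool call to move; the robot and the scene stay as the last step left them, time stands still between calls to the robot, and variables do not carry over. Pictures are saved under pics/ and viewed, at most 15 in all, crops included, and the job is handed in when it is done.

Besides the shell and the picture viewer there is one more tool, called as a command line: name --argument value ..., lists and objects as JSON in quotes. apply_moves: Moves the arm, as the interface text tells. Its arguments: {"type":"object","properties":{"rows":{"type":"array","items":{"type":"object","properties":{"translation":{"type":"array","items":{"type":"number"}},"dr":{"type":"array","items":{"type":"number"}},"fingers":{"type":"number"}}}},"newtons":{"type":"number"}},"required":["rows"]}

```bash
ls; mkdir -p pics; python3 - <<'E'
from station import env
import cv2,numpy as np
ims=[env.read_camera(c) for c in("side","top")]
cv2.imwrite("pics/a.png",cv2.resize(np.hstack(ims),(800,300)))
cv2.imwrite("pics/top.png",ims[1]);cv2.imwrite("pics/side.png",ims[0])
print(env.sense())
for c in("side","top"):
    i=env.camera_info(c);print(c,i["fx"],i["cx"],np.round(i["R"],3).tolist(),np.round(i["t"],3), (-np.array(i["R"]).T@i["t"]).round(3))
    for l in "scanner_grip scanner_window mat tray bottle_mid label lens focus camera_stand bottle_white_mid bottle_blue_mid spare_lid".split():
        print(c,l,[(np.round(d["xy"],1).tolist(),round(d["score"],2)) for d in env.place_of(l,c)][:3])
E
```

```text
pics
{'time': 0.1, 'joint_pos': array([ 7.11602763e+01,  1.22211241e+01, -2.00329044e+00,  7.58311350e+01,
        5.72308497e-04,  9.00001507e+01]), 'dq': array([ 0.09259957, -0.16426578,  0.12164857, -0.00017365, -0.0913613 ,
        0.03091173]), 'tau': array([ 1.96285202e-05, -6.87255120e+01,  4.87805414e+01,  1.22462522e-02,
        5.94153062e-05,  1.04496311e-05]), 'position': array([0.16136698, 0.47294667, 0.24488252]), 'orientation': array([-1.79944450e+02, -5.72162142e-04,  1.61160125e+02]), 'contact_force': array([-0.74652066, -0.27272983, -0.13486464]), 'moment': array([-0.01235943,  0.00059749, -0.01494559]), 'grasp_force': 0.0, 'finger_gap': 0.08554186778669194}
side 492.8843197993126 318.3533514616141 [[-0.959, -0.282, 0.009], [-0.166, 0.538, -0.827], [0.228, -0.794, -0.563]] [0.543 0.229 1.188] [0.288 0.974 0.853]
side scanner_grip [([295.6, 388.0], 0.94)]
side scanner_window [([328.6, 378.7], 0.95)]
side mat [([297.1, 391.7], 0.7), ([325.0, 379.2], 0.53)]
side tray []
side bottle_mid [([431.7, 213.8], 0.88), ([384.6, 205.4], 0.82)]
side label [([385.9, 194.6], 0.64),
[... 562 characters left out ...]
, 285.1], 0.66), ([177.2, 267.6], 0.6), ([197.7, 294.8], 0.2)]
top scanner_window [([197.4, 294.3], 0.96)]
top mat [([184.7, 271.7], 0.66), ([409.2, 287.1], 0.51)]
top tray [([441.6, 285.1], 0.72), ([311.0, 207.2], 0.6)]
top bottle_mid [([480.7, 282.6], 0.86), ([477.9, 345.2], 0.79)]
top label [([484.6, 281.6], 0.97), ([482.8, 347.3], 0.75)]
top lens [([302.9, 149.5], 0.8), ([310.0, 206.7], 0.6), ([182.8, 271.4], 0.4)]
top focus [([314.4, 226.7], 0.95), ([301.0, 166.0], 0.9), ([409.1, 286.7], 0.23)]
top camera_stand [([310.9, 206.7], 0.96)]
top bottle_white_mid [([442.7, 284.3], 0.94)]
top bottle_blue_mid [([410.0, 288.6], 0.75)]
top spare_lid [([319.9, 312.6], 0.71), ([442.2, 284.2], 0.51)]
```

View pics/top.png

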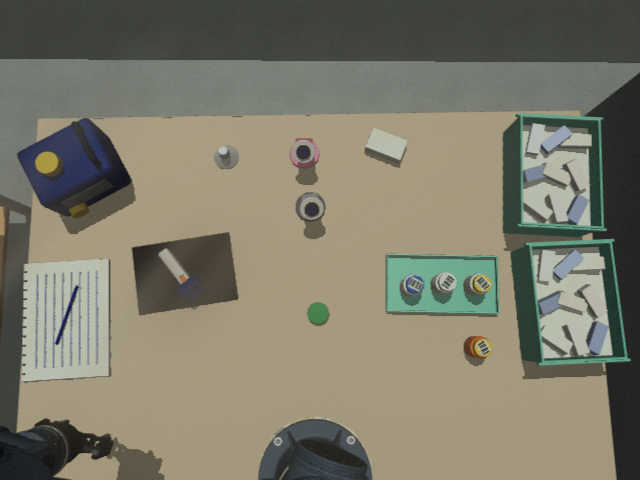

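View pics/side.png

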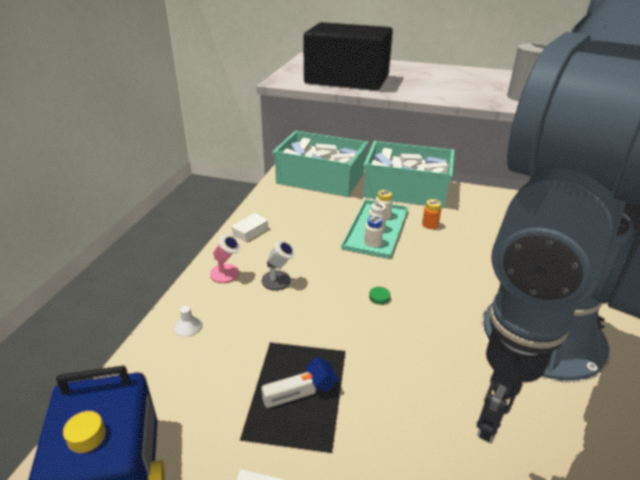

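Top view: the yellow-lid bottle is at (481,284), at the right end of the tray. The scanner is on the left mat, with its handle at (172,266) and head at (190,287). The real camera is at (311,207). The pink camera (304,150) and orange bottle (480,347) are decoys. The side view agrees: the yellow lid is at (385,195), behind the others.

```bash
cat > h.py <<'E'
from station import env
import cv2,numpy as np
from scipy.spatial.transform import Rotation as Ro
def ray(c,px):
    i=env.camera_info(c);R=np.array(i["R"]);t=np.array(i["t"])
    d=R.T@np.array([(px[0]-i["cx"])/i["fx"],(px[1]-i["cy"])/i["fy"],1.]);return -R.T@t,d
def onz(c,px,z):
    o,d=ray(c,px);return o+d*(z-o[2])/d[2]
def proj(c,X):
    i=env.camera_info(c);q=np.array(i["R"])@X+i["t"];return np.array([i["fx"]*q[0]/q[2]+i["cx"],i["fy"]*q[1]/q[2]+i["cy"]])
def tri(*obs):
    A=0;b=0
    for o,d in obs:
        d=d/np.linalg.norm(d);P=np.eye(3)-np.outer(d,d);A=A+P;b=b+P@o
    return np.linalg.solve(A,b)
E
python3 - <<'E'
from h import *
print("grip",onz("top",(177.2,267.6),.028),onz("side",(295.6,388),.028),"win",onz("top",(197.4,294.3),.026),onz("side",(328.6,378.7),.026))
print("label",onz("top",(484.6,281.6),.089),onz("side",(385.9,194.6),.089),"white",onz("top",(442.7,284.3),.046),"blue",onz("top",(410,288.6),.046),onz("side",(374.6,230.9),.046))
print("lens",onz("top",(310,206.7),.118),onz("side",(287.9,244.8),.118),"stand",onz("top",(310.9,206.7),0),onz("side",(275.2,279.4),0),"focus",onz("top",(314.4,226.7),.2))
print("lid",onz("top",(319.9,312.6),0),"tray",onz("top",(441.6,285.1),0),"mat",onz("top",(184.7,271.7),0))
i=env.camera_info("wrist");s=env.sense();Rt=Ro.from_euler("xyz",s["orientation"],degrees=True).as_matrix()
R=np.array(i["R"]);print("wrist cam in tool",Rt.T@(-R.T@i["t"]-s["position"]),"axes in tool\n",(Rt.T@R.T).round(3),i["fx"])
E
```

```text
grip [0.52485034 0.34738437 0.028     ] [0.51320743 0.34653627 0.028     ] win [0.45545429 0.29443709 0.026     ] [0.45498306 0.30207554 0.026     ]
label [ 0.47152854 -0.42481112  0.089     ] [ 0.46310389 -0.40810565  0.089     ] white [ 0.46965811 -0.3315123   0.046     ] blue [ 0.46008593 -0.24802289  0.046     ] [ 0.46667326 -0.25539919  0.046     ]
lens [0.66030847 0.00210459 0.118     ] [ 0.65389638 -0.01381257  0.118     ] stand [ 6.86419024e-01 -6.55312927e-05  0.00000000e+00] [ 0.69113215 -0.00587991  0.        ] focus [ 0.59505881 -0.00746564  0.2       ]
lid [ 0.40460589 -0.01922327  0.        ] tray [ 0.47096412 -0.33946828  0.        ] mat [0.51682227 0.33433623 0.        ]
wrist cam in tool [ 0.07565934 -0.00055493 -0.12746676] axes in tool
 [[-0.001 -0.956 -0.293]
 [ 1.    -0.001  0.001]
 [-0.001 -0.293  0.956]] 358.70292079878294
```

apply_moves --rows '[{"translation": [45,-16,-9],"dr": [0,0,8],"fingers": 0},{"translation": [45,-16,-9],"dr": [0,0,8],"fingers": 0},{"translation": [45,-16,-9],"dr": [0,0,8],"fingers": 0},{"translation": [45,-16,-9],"dr": [0,0,8],"fingers": 0}]'

```text
time: 1.7
position: [0.334, 0.4121, 0.211]
orientation: [180.0, 0.0, -168.1]
contact_force: [0.4, 0.4, -1.1]
finger_gap: 0.0853
grasp_force: 0.0
```

```bash
python3 -c "
from h import *
s=env.sense();print(s['joint_pos'],s['position'],s['orientation'],s['time'])"
```

```text
[ 5.09750216e+01  1.62387791e+01 -1.68118197e+00  7.20507839e+01
  2.66976417e-03  3.90800751e+01] [0.33402066 0.412136   0.21096823] [ 1.79979485e+02  2.10266347e-02 -1.68105057e+02] 1.7
```

apply_moves --rows '[{"translation": [44,-16,-10],"dr": [0,0,8],"fingers": 0},{"translation": [44,-16,-10],"dr": [0,0,8],"fingers": 0},{"translation": [44,-16,-10],"dr": [0,0,8],"fingers": 0},{"translation": [44,-14,-10],"dr": [0,0,1],"fingers": 0},{"translation": [0,0,0],"dr": [0,0,0],"fingers": 0}]'

```text
time: 2.2
position: [0.512, 0.3482, 0.1688]
orientation: [-180.0, -0.1, -143.7]
contact_force: [-0.3, -0.5, -0.4]
finger_gap: 0.0853
grasp_force: 0.0
```

```bash
python3 - <<'E'
from h import *
s=env.sense();print(s['position'],s['orientation'])
im=env.read_camera("wrist");cv2.imwrite("pics/w1.png",im)
for l,z in (("scanner_grip",.028),("scanner_window",.026)):
    for d in env.place_of(l,"wrist"): print(l,d["xy"],d["score"],onz("wrist",d["xy"],z))
i=env.camera_info("wrist")
# white handle top (z=.046) by colour
hsv=cv2.cvtColor(im,cv2.COLOR_BGR2HSV)
for d in env.silhouettes("scanner_grip","wrist"):
    print(d["extent"],d["score"],d["mask"].sum())
    m=d["mask"]; w=((hsv[...,1]<70)&(hsv[...,2]>110)&m).astype(np.uint8)
    r=cv2.minAreaRect(cv2.findNonZero(w));b=cv2.boxPoints(r);P=np.array([onz("wrist",p,.046) for p in b]);print(r,P.round(4).tolist())
    bl=((hsv[...,0]>100)&(hsv[...,0]<135)&(hsv[...,1]>100)&m).astype(np.uint8)
    if bl.any():
        r=cv2.minAreaRect(cv2.findNonZero(bl));print("blue",r)
E
```

```text
[0.51203617 0.34821776 0.16882512] [-1.79951379e+02 -1.11855663e-01 -1.43674227e+02]
scanner_grip [312.8, 235.0] 0.62 [0.51345516 0.34475868 0.028     ]
scanner_window [313.6, 133.8] 0.98 [0.45128336 0.30140629 0.026     ]
[267.7, 113.1, 355.5, 322.2] 0.65 11677
((315.3882141113281, 256.817138671875), (126.97315979003906, 40.256736755371094), 87.61405944824219) [[0.4926, 0.3143, 0.046], [0.4747, 0.3365, 0.046], [0.5525, 0.4002, 0.046], [0.5725, 0.3756, 0.046]]
blue ((310.9999694824219, 155.0), (85.99998474121094, 81.99998474121094), -0.0)
```

View pics/w1.png

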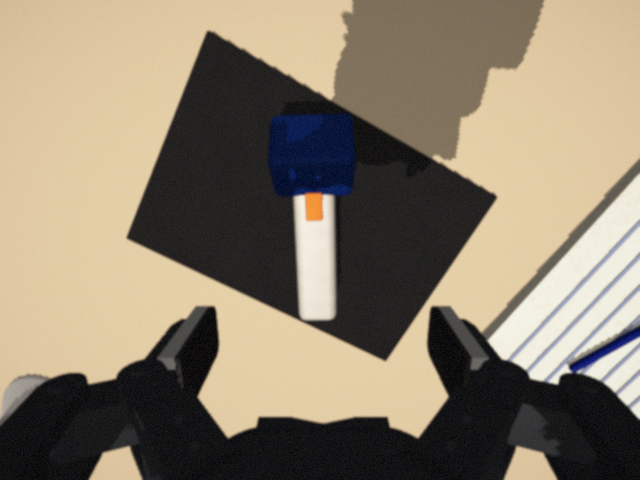

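The scanner's handle runs from the tail at (318,320) to the head at (311,155), roughly 2° off the tool axis. I'll descend and grip it.

apply_moves --rows '[{"translation": [0,0,-45],"dr": [0,0,2],"fingers": 0},{"translation": [0,-1,-45],"dr": [0,0,0],"fingers": 0},{"translation": [0,0,-30],"dr": [0,0,0],"fingers": 0},{"translation": [0,0,-18],"dr": [0,0,0],"fingers": 0},{"translation": [0,0,-4],"dr": [0,0,0],"fingers": 0}]' --newtons 50

```text
time: 2.9
position: [0.5063, 0.35, 0.0277]
orientation: [180.0, -0.2, -141.4]
contact_force: [-0.4, 0.1, 0.4]
finger_gap: 0.0853
grasp_force: 0.0
```

apply_moves --rows '[{"translation": [0,0,0],"dr": [0,0,0],"fingers": 1},{"translation": [0,0,0],"dr": [0,0,0],"fingers": 1},{"translation": [0,0,0],"dr": [0,0,0],"fingers": 1},{"translation": [0,0,0],"dr": [0,0,0],"fingers": 1},{"translation": [0,0,0],"dr": [0,0,0],"fingers": 1}]'

```text
time: 3.4
position: [0.509, 0.3503, 0.0304]
orientation: [-180.0, 0.1, -141.5]
contact_force: [-1.2, -1.0, 8.3]
finger_gap: 0.0293
grasp_force: 50.4
```

apply_moves --rows '[{"translation": [0,0,0],"dr": [0,0,0],"fingers": 1},{"translation": [0,0,0],"dr": [0,0,0],"fingers": 1}]'

```text
time: 3.6
position: [0.509, 0.3504, 0.0304]
orientation: [-180.0, 0.1, -141.5]
contact_force: [-1.5, -1.3, 9.1]
finger_gap: 0.0292
grasp_force: 50.4
```

apply_moves --rows '[{"translation": [0,0,20],"dr": [0,0,0],"fingers": 1},{"translation": [0,0,40],"dr": [0,0,0],"fingers": 1},{"translation": [0,0,45],"dr": [0,0,0],"fingers": 1},{"translation": [0,0,45],"dr": [0,0,0],"fingers": 1},{"translation": [0,0,45],"dr": [0,0,0],"fingers": 1}]'

```text
time: 4.1
position: [0.508, 0.3497, 0.2265]
orientation: [180.0, 0.0, -141.5]
contact_force: [1.2, 0.5, -1.4]
finger_gap: 0.0293
grasp_force: 49.6
```

apply_moves --rows '[{"translation": [0,0,20],"dr": [0,0,0],"fingers": 1},{"translation": [0,0,0],"dr": [0,0,0],"fingers": 1},{"translation": [0,0,0],"dr": [0,0,0],"fingers": 1}]'

```text
time: 4.4
position: [0.5083, 0.3499, 0.2438]
orientation: [180.0, 0.0, -141.5]
contact_force: [-1.1, 0.3, -1.9]
finger_gap: 0.0296
grasp_force: 49.6
```

```bash
python3 - <<'E'
from h import *
s=env.sense();p=s['position'];Rt=Ro.from_euler("xyz",s["orientation"],degrees=True).as_matrix()
print(s['joint_pos'],p,s['orientation'])
im=env.read_camera("wrist");cv2.imwrite("pics/w2.png",im)
O={}
for l in ("scanner_grip","scanner_window"):
    for c in("wrist",): 
        for d in env.place_of(l,c): print(l,d["xy"],d["score"])
env.read_camera("side")
for l in ("scanner_grip","scanner_window"):
    for d in env.place_of(l,"side"): print("side",l,d["xy"],d["score"])
for h in (0,.005):
  for x in (-.005,0,.005):
    print(h,x,proj("wrist",p+Rt@[x,0,-.005+h]),proj("wrist",p+Rt@[x+.078,0,-.005+h+.002]),proj("side",p+Rt@[x+.078,0,-.005+h+.002]))
E
```

```text
[ 3.45387996e+01  2.67318937e+01  1.82406639e+01  8.15061543e+01
  2.66730052e-03 -3.98206487e+00] [0.50834611 0.34990073 0.24379943] [ 1.79997521e+02  2.79486888e-03 -1.41479136e+02]
scanner_grip [320.9, 327.7] 0.82
scanner_window [325.0, 133.5] 0.94
side scanner_grip [292.6, 314.0] 0.85
side scanner_grip [297.1, 390.0] 0.21
side scanner_window [331.9, 303.7] 0.87
side scanner_window [377.2, 223.2] 0.7
side scanner_window [276.6, 281.1] 0.6
0 -0.005 [321.47586786 349.57723999] [321.11526498 142.47950253] [332.71214532 300.40081239]
0 0 [321.45518631 338.34962969] [321.08645516 126.6988155 ] [335.19057691 299.74092252]
0 0.005 [321.43406483 326.88318164] [321.05692264 110.52226147] [337.66043453 299.08331548]
0.005 -0.005 [321.50570509 342.45356543] [321.16399709 142.12838562] [332.6430893  302.44244997]
0.005 0 [321.48601542 331.52715024] [321.1368894  126.95808113] [335.11401642 301.78106325]
0.005 0.005 [321.465921   320.37611957] [321.10912849 111.4222203 ] [337.5764218  301.12195753]
```

View pics/w2.png

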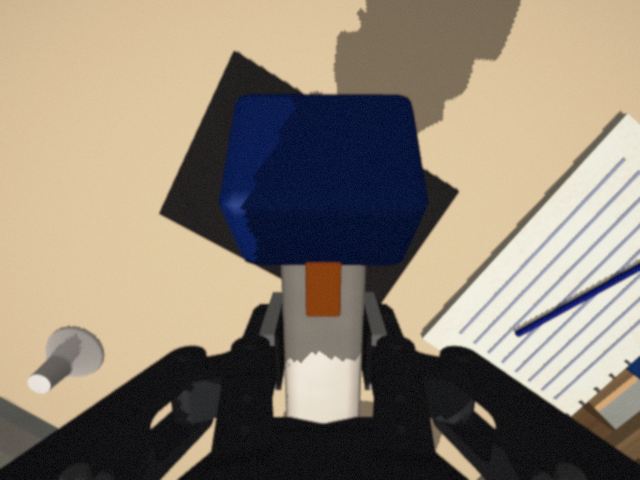

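```bash
python3 - <<'E'
from h import *
for c,(x,y),zs in (("top",(481,283),(.079,.089)),("side",(385,196),(.079,.089))):
    hsv=cv2.cvtColor(cv2.imread(f"pics/{c}.png"),cv2.COLOR_BGR2HSV)
    m=((hsv[...,0]>18)&(hsv[...,0]<35)&(hsv[...,1]>130)&(hsv[...,2]>90)).astype(np.uint8)
    k=np.zeros_like(m);k[y-18:y+18,x-18:x+18]=1
    q=cv2.findNonZero(m*k);(cx,cy),r=cv2.minEnclosingCircle(q);b=cv2.boundingRect(q)
    print(c,len(q),b,cx,cy,r,[onz(c,(cx,cy),z).round(4).tolist() for z in zs])
env.read_camera("top")
print([(d["xy"],d["score"],onz("top",d["xy"],.089)) for d in env.place_of("label","top")])
print([(d["xy"],d["score"],onz("top",d["xy"],.046)) for d in env.place_of("bottle_mid","top")])
env.read_camera("side")
print([(d["xy"],d["score"],onz("side",d["xy"],.089)) for d in env.place_of("label","side")])
print([(d["xy"],d["score"],onz("side",d["xy"],.046)) for d in env.place_of("bottle_mid","side")])
E
```

```text
top 71 (474, 275, 17, 17) 481.73077392578125 283.1153869628906 8.758016586303711 [[0.4687, -0.4206, 0.079], [0.4679, -0.4175, 0.089]]
side 55 (379, 193, 12, 7) 384.5 195.5 6.041623115539551 [[0.4687, -0.419, 0.079], [0.4663, -0.401, 0.089]]
[([481.4, 283.9], 0.95, array([ 0.46599949, -0.41656124,  0.089     ])), ([484.7, 344.6], 0.83, array([ 0.31937997, -0.41498805,  0.089     ]))]
[([150.8, 263.6], 0.72, array([0.53416046, 0.41048404, 0.046     ])), ([477.0, 347.5], 0.67, array([ 0.31103538, -0.40855272,  0.046     ]))]
[([434.0, 203.4], 0.93, array([ 0.3110022, -0.3972154,  0.089    ])), ([386.0, 195.3], 0.53, array([ 0.46200872, -0.40368183,  0.089     ])), ([378.0, 214.2], 0.37, array([ 0.46482874, -0.28229426,  0.089     ])), ([376.5, 223.5], 0.19, array([ 0.45934837, -0.22995309,  0.089     ]))]
[([382.7, 204.4], 0.83, array([ 0.47159928, -0.41805077,  0.046     ])), ([431.9, 214.5], 0.59, array([ 0.31196832, -0.40176062,  0.046     ])), ([388.0, 190.4], 0.34, array([ 0.47123974, -0.51722292,  0.046     ]))]
```

apply_moves --rows '[{"translation": [4,-25,0],"dr": [0,0,0],"fingers": 1},{"translation": [4,-40,0],"dr": [0,0,0],"fingers": 1},{"translation": [4,-46,0],"dr": [0,0,0],"fingers": 1},{"translation": [4,-46,0],"dr": [0,0,0],"fingers": 1},{"translation": [4,-46,0],"dr": [0,0,0],"fingers": 1}]'

```text
time: 5.5
position: [0.5282, 0.1453, 0.2443]
orientation: [-180.0, 0.0, -141.5]
contact_force: [1.9, -0.3, -1.6]
finger_gap: 0.029
grasp_force: 49.7
```

apply_moves --rows '[{"translation": [4,-46,0],"dr": [0,0,0],"fingers": 1},{"translation": [4,-46,0],"dr": [0,0,0],"fingers": 1},{"translation": [4,-46,0],"dr": [0,0,0],"fingers": 1},{"translation": [4,-46,0],"dr": [0,0,0],"fingers": 1},{"translation": [4,-46,0],"dr": [0,0,0],"fingers": 1}]'

```text
time: 6.0
position: [0.5482, -0.085, 0.2444]
orientation: [-180.0, 0.0, -141.5]
contact_force: [1.6, 0.7, -1.1]
finger_gap: 0.0288
grasp_force: 49.7
```

apply_moves --rows '[{"translation": [4,-46,0],"dr": [0,0,0],"fingers": 1},{"translation": [4,-46,0],"dr": [0,0,0],"fingers": 1},{"translation": [4,-40,0],"dr": [0,0,0],"fingers": 1},{"translation": [4,-30,0],"dr": [0,0,0],"fingers": 1},{"translation": [0,0,0],"dr": [0,0,0],"fingers": 1}]'

```text
time: 6.5
position: [0.5642, -0.2486, 0.2435]
orientation: [-180.0, -0.0, -141.7]
contact_force: [0.0, 0.4, -1.5]
finger_gap: 0.0291
grasp_force: 49.9
```

apply_moves --rows '[{"translation": [3,-40,0],"dr": [0,0,0],"fingers": 1},{"translation": [3,-37,-10],"dr": [0,0,0],"fingers": 1},{"translation": [1,-10,-35],"dr": [0,0,0],"fingers": 1},{"translation": [0,0,-35],"dr": [0,0,0],"fingers": 1},{"translation": [0,0,-14],"dr": [0,0,0],"fingers": 1}]'

```text
time: 7.0
position: [0.57, -0.3314, 0.1465]
orientation: [179.8, -0.1, -141.5]
contact_force: [-0.9, 0.6, -2.6]
finger_gap: 0.0291
grasp_force: 50.2
```

apply_moves --rows '[{"translation": [0,0,0],"dr": [0,0,0],"fingers": 1},{"translation": [0,0,0],"dr": [0,0,0],"fingers": 1}]'

```text
time: 7.2
position: [0.5717, -0.3318, 0.1511]
orientation: [-180.0, 0.0, -141.5]
contact_force: [0.1, -0.8, -0.7]
finger_gap: 0.0292
grasp_force: 50.2
```

```bash
python3 - <<'E'
from h import *
s=env.sense();p=s['position'];Rt=Ro.from_euler("xyz",s["orientation"],degrees=True).as_matrix()
print(s['joint_pos'],p,s['orientation'])
w=p+Rt@[.076,0,.0044];d=Rt@np.array([1,0,1])/2**.5;L=np.array([.4675,-.418,.089]);k=(L-w)@d
print(w,k,np.linalg.norm(L-w-k*d))
ims=[env.read_camera(c) for c in ("wrist","top","side")]
crop=np.hstack([ims[1][200:440,380:540].repeat(2,0).repeat(2,1),ims[2][140:300,300:460].repeat(3,0).repeat(3,1)])if 0 else None
a=cv2.resize(ims[0],(400,300));b=cv2.resize(ims[1][220:340,400:560],(400,300));c=cv2.resize(ims[2][140:260,300:460],(400,300))
cv2.imwrite("pics/scan.png",np.vstack([np.hstack([b,c]),np.hstack([a,a*0])]))
for cam in("wrist","top","side"):
  for l in("scanner_window","label"):
    print(cam,l,[(np.round(q["xy"],1).tolist(),round(q["score"],2)) for q in env.place_of(l,cam)][:3],proj(cam,w if l!="label" else L))
E
```

```text
[-3.01326921e+01  3.32268743e+01  1.53287890e+01  7.20658564e+01
  4.31645609e-03 -6.86789826e+01] [ 0.57166238 -0.33179075  0.15105058] [-1.79967979e+02  1.71315660e-02 -1.41453703e+02]
[ 0.51222497 -0.37915101  0.14662785] 0.08260210675908042 0.0027255215426240697
wrist scanner_window [([322.8, 132.7], 0.64)] [322.79984672 132.01902295]
wrist label [] [317.04554721  -3.25622846]
top scanner_window [] [471.75049938 262.74798051]
top label [] [481.94416128 283.2806388 ]
side scanner_window [([287.0, 245.8], 0.75), ([369.5, 183.4], 0.48), ([277.7, 278.9], 0.27)] [370.14422065 180.29842027]
side label [([436.0, 203.2], 0.79), ([386.8, 196.6], 0.72)] [385.07537132 192.95832609]
```

View pics/scan.png

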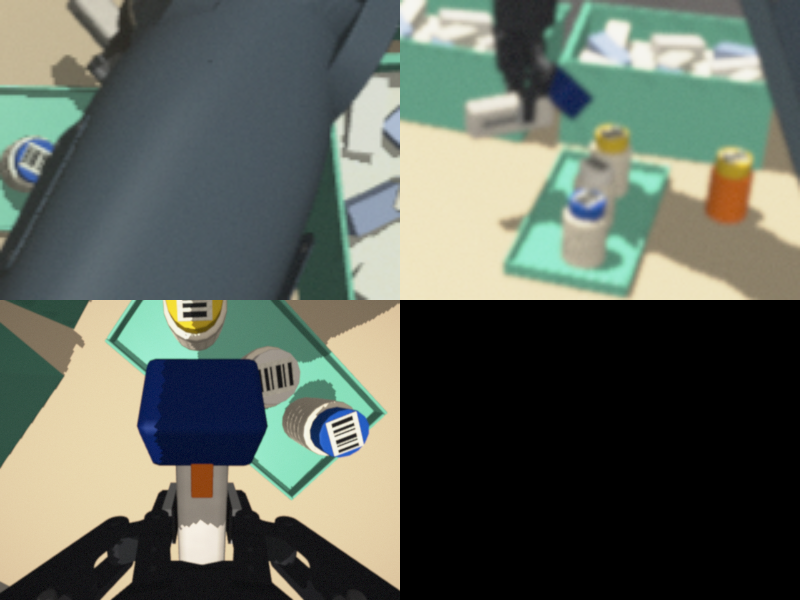

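Both views show the scanner head pointed straight at the yellow lid, which is at about (310,5) in the wrist picture. The estimated axis miss is under 8 mm at about 80 mm. I'll hold for over a second and then take the scanner back.

apply_moves --rows '[{"translation": [0,0,0],"dr": [0,0,0],"fingers": 1},{"translation": [0,0,0],"dr": [0,0,0],"fingers": 1},{"translation": [0,0,0],"dr": [0,0,0],"fingers": 1},{"translation": [0,0,0],"dr": [0,0,0],"fingers": 1},{"translation": [0,0,0],"dr": [0,0,0],"fingers": 1}]'

```text
time: 8.15
position: [0.5713, -0.3321, 0.1501]
orientation: [180.0, -0.0, -141.5]
contact_force: [0.6, -0.1, -1.5]
finger_gap: 0.0293
grasp_force: 50.2
```

apply_moves --rows '[{"translation": [0,0,0],"dr": [0,0,0],"fingers": 1},{"translation": [0,0,0],"dr": [0,0,0],"fingers": 1},{"translation": [0,0,0],"dr": [0,0,0],"fingers": 1},{"translation": [0,0,0],"dr": [0,0,0],"fingers": 1},{"translation": [0,0,0],"dr": [0,0,0],"fingers": 1}]'

```text
time: 8.65
position: [0.5713, -0.3321, 0.1502]
orientation: [-180.0, -0.0, -141.5]
contact_force: [0.2, -0.1, -2.7]
finger_gap: 0.0291
grasp_force: 50.2
```

apply_moves --rows '[{"translation": [0,0,0],"dr": [0,0,0],"fingers": 1},{"translation": [0,0,0],"dr": [0,0,0],"fingers": 1},{"translation": [0,0,0],"dr": [0,0,0],"fingers": 1},{"translation": [0,0,0],"dr": [0,0,0],"fingers": 1},{"translation": [0,0,0],"dr": [0,0,0],"fingers": 1}]'

```text
time: 9.15
position: [0.5714, -0.3321, 0.1502]
orientation: [-180.0, -0.0, -141.5]
contact_force: [0.7, 0.4, -1.5]
finger_gap: 0.0292
grasp_force: 50.2
```

apply_moves --rows '[{"translation": [0,0,25],"dr": [0,0,0],"fingers": 1},{"translation": [0,20,35],"dr": [0,0,0],"fingers": 1},{"translation": [-2,30,33],"dr": [0,0,0],"fingers": 1},{"translation": [-4,46,0],"dr": [0,0,0],"fingers": 1},{"translation": [-4,46,0],"dr": [0,0,0],"fingers": 1}]'

```text
time: 9.65
position: [0.5615, -0.1892, 0.2441]
orientation: [-179.9, 0.1, -141.5]
contact_force: [0.3, 1.5, -2.1]
finger_gap: 0.029
grasp_force: 50.4
```

apply_moves --rows '[{"translation": [-4,46,0],"dr": [0,0,0],"fingers": 1},{"translation": [-4,46,0],"dr": [0,0,0],"fingers": 1},{"translation": [-4,46,0],"dr": [0,0,0],"fingers": 1},{"translation": [-4,46,0],"dr": [0,0,0],"fingers": 1},{"translation": [-4,46,0],"dr": [0,0,0],"fingers": 1}]'

```text
time: 10.15
position: [0.5409, 0.0417, 0.2434]
orientation: [-180.0, 0.0, -141.5]
contact_force: [1.5, -0.2, -2.0]
finger_gap: 0.0292
grasp_force: 50.4
```

apply_moves --rows '[{"translation": [-4,46,0],"dr": [0,0,0],"fingers": 1},{"translation": [-4,46,0],"dr": [0,0,0],"fingers": 1},{"translation": [-4,46,0],"dr": [0,0,0],"fingers": 1},{"translation": [-4,46,0],"dr": [0,0,0],"fingers": 1},{"translation": [-4,46,0],"dr": [0,0,0],"fingers": 1}]'

```text
time: 10.65
position: [0.5209, 0.2718, 0.2434]
orientation: [-180.0, 0.0, -141.5]
contact_force: [1.0, -0.4, -2.0]
finger_gap: 0.0291
grasp_force: 50.4
```

apply_moves --rows '[{"translation": [-4,40,0],"dr": [0,0,0],"fingers": 1},{"translation": [-4,28,0],"dr": [0,0,0],"fingers": 1},{"translation": [-3,5,-35],"dr": [0,0,0],"fingers": 1},{"translation": [0,0,-45],"dr": [0,0,0],"fingers": 1},{"translation": [0,0,-45],"dr": [0,0,0],"fingers": 1}]'

```text
time: 11.15
position: [0.5103, 0.3435, 0.1171]
orientation: [-180.0, 0.1, -141.4]
contact_force: [2.2, 0.3, -1.8]
finger_gap: 0.0297
grasp_force: 50.5
```

apply_moves --rows '[{"translation": [0,0,-35],"dr": [0,0,0],"fingers": 1},{"translation": [0,0,-30],"dr": [0,0,0],"fingers": 1},{"translation": [0,0,-12],"dr": [0,0,0],"fingers": 1},{"translation": [0,0,0],"dr": [0,0,0],"fingers": 1},{"translation": [0,0,0],"dr": [0,0,0],"fingers": 1}]'

```text
time: 11.65
position: [0.5111, 0.3434, 0.0426]
orientation: [-180.0, 0.1, -141.5]
contact_force: [-0.1, -0.4, -1.5]
finger_gap: 0.0296
grasp_force: 50.3
```

apply_moves --rows '[{"translation": [0,0,-8],"dr": [0,0,0],"fingers": 1},{"translation": [0,0,-3],"dr": [0,0,0],"fingers": 1},{"translation": [0,0,0],"dr": [0,0,0],"fingers": 1},{"translation": [0,0,0],"dr": [0,0,0],"fingers": 1}]'

```text
time: 12.05
position: [0.5105, 0.343, 0.0305]
orientation: [180.0, 0.0, -141.5]
contact_force: [0.7, -0.6, -0.7]
finger_gap: 0.0292
grasp_force: 50.4
```

apply_moves --rows '[{"translation": [0,0,-2],"dr": [0,0,0],"fingers": 1},{"translation": [0,0,0],"dr": [0,0,0],"fingers": 1},{"translation": [0,0,0],"dr": [0,0,0],"fingers": 1}]'

```text
time: 12.35
position: [0.5106, 0.3431, 0.0304]
orientation: [-180.0, 0.1, -141.5]
contact_force: [-10.7, -8.0, 30.6]
finger_gap: 0.0291
grasp_force: 54.7
```

apply_moves --rows '[{"translation": [0,0,1.5],"dr": [0,0,0],"fingers": 1},{"translation": [0,0,0],"dr": [0,0,0],"fingers": 0},{"translation": [0,0,0],"dr": [0,0,0],"fingers": 0},{"translation": [0,0,0],"dr": [0,0,0],"fingers": 0},{"translation": [0,0,0],"dr": [0,0,0],"fingers": 0}]'

```text
time: 12.85
position: [0.5103, 0.3429, 0.0295]
orientation: [180.0, -0.0, -141.5]
contact_force: [-0.6, -0.3, 0.0]
finger_gap: 0.0846
grasp_force: 0.0
```

apply_moves --rows '[{"translation": [0,0,10],"dr": [0,0,0],"fingers": 0},{"translation": [0,0,35],"dr": [0,0,0],"fingers": 0},{"translation": [0,0,45],"dr": [0,0,0],"fingers": 0},{"translation": [0,0,45],"dr": [0,0,0],"fingers": 0},{"translation": [0,0,45],"dr": [0,0,0],"fingers": 0}]'

```text
time: 13.35
position: [0.51, 0.3427, 0.2124]
orientation: [-180.0, 0.0, -141.5]
contact_force: [1.1, 1.3, -0.1]
finger_gap: 0.0857
grasp_force: 0.0
```

```bash
python3 - <<'E'
from h import *
s=env.sense();print(s["time"],s["position"],s["finger_gap"])
a=env.read_camera("wrist");b=env.read_camera("side")
cv2.imwrite("pics/put.png",np.hstack([cv2.resize(a,(400,300)),cv2.resize(b[300:450,200:400],(400,300))]))
E
```

```text
13.35 [0.5100193  0.34269745 0.21239006] 0.08574602111282136
```

View pics/put.png

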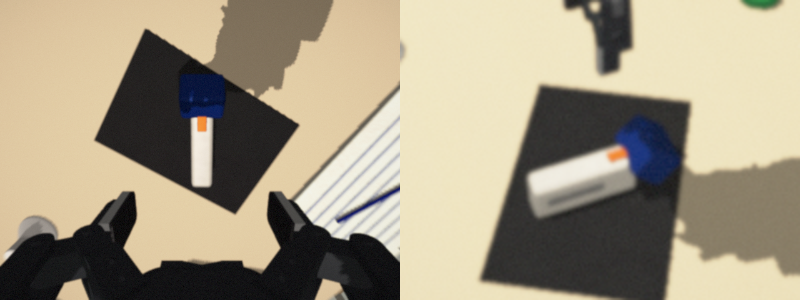

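The scanner lies flat on the mat, with the handle at (201,150) and head at (201,95) in the left half. Next I'll look at the inspection camera on the way to the tray.

apply_moves --rows '[{"translation": [5,-40,20],"dr": [0,0,0],"fingers": 0},{"translation": [5,-43,20],"dr": [0,0,0],"fingers": 0},{"translation": [5,-43,20],"dr": [0,0,0],"fingers": 0},{"translation": [5,-43,20],"dr": [0,0,0],"fingers": 0},{"translation": [5,-43,8],"dr": [0,0,0],"fingers": 0}]'

```text
time: 13.95
position: [0.5355, 0.1294, 0.3001]
orientation: [-179.9, 0.1, -141.5]
contact_force: [1.2, 0.1, 0.4]
finger_gap: 0.0854
grasp_force: 0.0
```

apply_moves --rows '[{"translation": [5,-43,0],"dr": [0,0,0],"fingers": 0},{"translation": [5,-40,0],"dr": [0,0,0],"fingers": 0},{"translation": [0,0,0],"dr": [0,0,0],"fingers": 0},{"translation": [0,0,0],"dr": [0,0,0],"fingers": 0}]'

```text
time: 14.35
position: [0.5452, 0.0473, 0.298]
orientation: [180.0, 0.0, -141.6]
contact_force: [0.3, 1.2, 0.0]
finger_gap: 0.0855
grasp_force: 0.0
```

```bash
cat > look.py <<'E'
from h import *
import sys,pickle
n=sys.argv[1];s=env.sense();print(s["time"],s["position"],s["orientation"])
i=env.camera_info("wrist");im=env.read_camera("wrist");cv2.imwrite(f"pics/{n}.png",im)
D={}
for l,z in(("lens",.118),("focus",.2),("camera_stand",0),("label",.089),("bottle_mid",.046)):
    D[l]=[(d["xy"],d["score"],ray("wrist",d["xy"])) for d in env.place_of(l,"wrist")]
    for q in D[l][:3]: print(l,np.round(q[0],1),round(q[1],2),onz("wrist",q[0],z).round(4))
pickle.dump((i,D),open(f"{n}.pkl","wb"))
E
python3 look.py l1
```

```text
14.35 [0.54524976 0.04725819 0.2980228 ] [ 1.79996104e+02  1.50804541e-02 -1.41582093e+02]
lens [207.3 276.3] 0.74 [ 0.6509 -0.0025  0.118 ]
focus [211.3 256.1] 0.94 [ 0.593  -0.0069  0.2   ]
camera_stand [225.8 262.6] 0.83 [0.6841 0.0044 0.    ]
camera_stand [173.8 346.4] 0.77 [0.829  0.0172 0.    ]
label [534.2 270.6] 0.4 [0.4566 0.2509 0.089 ]
```

View pics/l1.png

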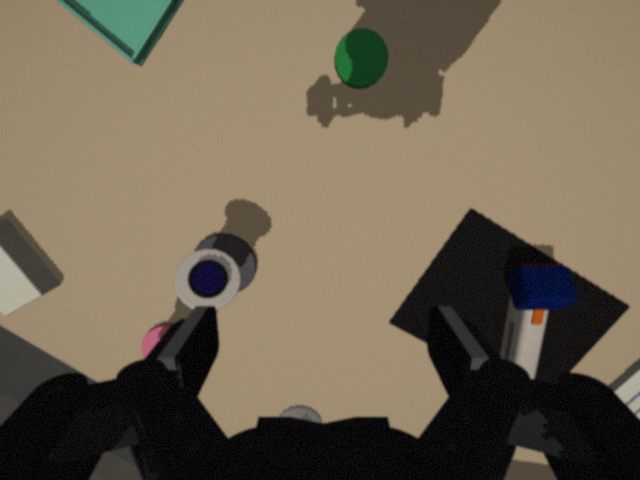

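The lens shows at (208,279), on the dark stand at (226,262). The pink copy sits behind it. I'll take a second view, turned towards the yaw needed for the bottle.

apply_moves --rows '[{"translation": [0,-18,0],"dr": [0,0,8],"fingers": 0},{"translation": [0,-18,0],"dr": [0,0,8],"fingers": 0},{"translation": [0,-18,0],"dr": [0,0,8],"fingers": 0},{"translation": [0,-18,0],"dr": [0,0,8],"fingers": 0},{"translation": [0,-18,0],"dr": [0,0,8],"fingers": 0}]'

```text
time: 15.15
position: [0.5453, -0.0422, 0.2977]
orientation: [180.0, -0.0, -101.1]
contact_force: [0.7, 0.7, 0.2]
finger_gap: 0.0855
grasp_force: 0.0
```

apply_moves --rows '[{"translation": [0,-18,0],"dr": [0,0,8],"fingers": 0},{"translation": [0,-15,0],"dr": [0,0,4],"fingers": 0},{"translation": [0,0,0],"dr": [0,0,0],"fingers": 0},{"translation": [0,0,0],"dr": [0,0,0],"fingers": 0}]'

```text
time: 15.55
position: [0.5454, -0.0746, 0.2976]
orientation: [180.0, 0.0, -89.6]
contact_force: [0.4, -0.6, -0.1]
finger_gap: 0.0854
grasp_force: 0.0
```

```bash
python3 look.py l2; python3 - <<'E'
from h import *
import pickle
D1=pickle.load(open("l1.pkl","rb"))[1];D2=pickle.load(open("l2.pkl","rb"))[1]
T={"lens":(310,206.7),"focus":(314.4,226.7),"camera_stand":(310.9,206.7)}
for l in T:
    if D2[l]: print(l,tri(D1[l][0][2],D2[l][0][2]),tri(D1[l][0][2],D2[l][0][2],ray("top",T[l])))
E
```

```text
15.55 [ 0.5453721  -0.0745715   0.29762811] [ 1.79993877e+02  1.11036375e-02 -8.95793900e+01]
lens [207.9 294.3] 0.77 [ 0.6515 -0.0037  0.118 ]
lens [ 55.3 313.1] 0.65 [0.7986 0.0171 0.118 ]
camera_stand [212.4 257.2] 0.64 [0.6823 0.0012 0.    ]
camera_stand [ 95.6 268.3] 0.6 [0.8316 0.0174 0.    ]
lens [ 0.65229367 -0.00250816  0.11552643] [6.58515602e-01 4.63021787e-04 1.06588524e-01]
camera_stand [ 0.6854401   0.00394398 -0.00576867] [ 0.6854767   0.00233789 -0.00355021]
```

View pics/l2.png

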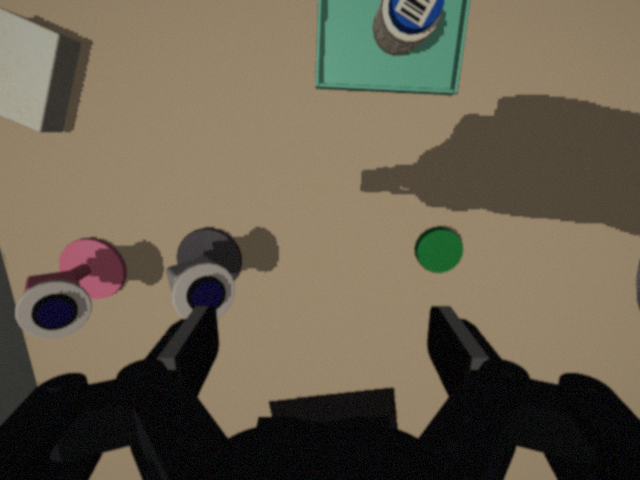

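```bash
python3 - <<'E'
from h import *
import pickle
from scipy.optimize import least_squares
V=[]
for n,(x,y) in (("l1",(208,279)),("l2",(206,294))):
    i=pickle.load(open(f"{n}.pkl","rb"))[0];im=cv2.imread(f"pics/{n}.png");hsv=cv2.cvtColor(im,cv2.COLOR_BGR2HSV)
    for kind in("disc","ring"):
        m=((hsv[...,1]>90)&(hsv[...,2]<130)&(hsv[...,0]>105)) if kind=="disc" else ((hsv[...,1]<60)&(hsv[...,2]>95))
        k=np.zeros(m.shape,np.uint8);cv2.circle(k,(x,y),42 if kind=="ring" else 24,1,-1)
        m=(m&(k>0)).astype(np.uint8)
        c=max(cv2.findContours(m,cv2.RETR_EXTERNAL,cv2.CHAIN_APPROX_NONE)[0],key=cv2.contourArea);h=cv2.convexHull(c)
        e=cv2.fitEllipse(h);print(n,kind,np.round(e[0],1),np.round(e[1],1),round(e[2],1),m.sum())
        V.append((i,kind,e))
def pr(i,X):
    q=X@np.array(i["R"]).T+i["t"];return np.c_[i["fx"]*q[:,0]/q[:,2]+i["cx"],i["fy"]*q[:,1]/q[:,2]+i["cy"]]
def res(p,kinds,el=None):
    x,y,z,az,r=p[:5];e=np.deg2rad(55);n=np.array([np.cos(e)*np.cos(az),np.cos(e)*np.sin(az),np.sin(e)])
    u=np.cross([0,0,1],n);u/=np.linalg.norm(u);v=np.cross(n,u);t=np.linspace(0,2*np.pi,40)[:,None];out=[]
    for i,k,E in V:
        if k not in kinds:continue
        P=pr(i,np.array([x,y,z])+(r if k=="disc" else .03)*(np.cos(t)*u+np.sin(t)*v))
        a=np.deg2rad(E[2]);d=P-np.array(E[0]);w=np.c_[d@[np.cos(a),np.sin(a)]/(E[1][0]/2),d@[-np.sin(a),np.cos(a)]/(E[1][1]/2)]
        out.append((np.hypot(*w.T)-1)*np.mean(E[1])/2)
    return np.concatenate(out)
for k in(("disc",),("ring",),("disc","ring")):
    f=least_squares(res,[.65,0,.118,np.pi,.017],args=(k,));print(k,f.x[:3].round(4),np.rad2deg(f.x[3]),f.x[4],np.sqrt(np.mean(f.fun**2)))
E
```

```text
l1 disc [207.7 278.2] [33.  34.1] 78.3 871
l1 ring [206.8 280.2] [63.7 67.1] 71.2 1967
l2 disc [205.9 294.4] [31.7 35.1] 66.0 769
l2 ring [200.6 291.1] [59.4 69.5] 93.0 1517
('disc',) [ 0.6539 -0.0028  0.1152] 203.84458338483594 0.015544699672678299 0.329964922934528
('ring',) [ 0.6595 -0.0029  0.1085] 205.18598209204285 0.017 1.5114624814729187
('disc', 'ring') [ 0.6566 -0.0027  0.1116] 199.78582250682842 0.015633019971376824 1.6965111466975253
```

apply_moves --rows '[{"translation": [22,30,0],"dr": [0,0,0],"fingers": 0},{"translation": [22,30,0],"dr": [0,0,0],"fingers": 0},{"translation": [22,30,-10],"dr": [0,0,0],"fingers": 0},{"translation": [22,30,-20],"dr": [0,0,0],"fingers": 0},{"translation": [22,32,-20],"dr": [0,0,0],"fingers": 0}]'

```text
time: 16.35
position: [0.6562, 0.0785, 0.2473]
orientation: [-179.9, 0.0, -89.5]
contact_force: [0.3, -0.6, 0.0]
finger_gap: 0.0855
grasp_force: 0.0
```

apply_moves --rows '[{"translation": [0,0,0],"dr": [0,0,0],"fingers": 0},{"translation": [0,0,0],"dr": [0,0,0],"fingers": 0},{"translation": [0,0,0],"dr": [0,0,0],"fingers": 0}]'

```text
time: 16.65
position: [0.6552, 0.0765, 0.2485]
orientation: [-179.9, -0.0, -89.5]
contact_force: [-0.1, -0.5, -0.3]
finger_gap: 0.0853
grasp_force: 0.0
```

```bash
python3 look.py l3; python3 - <<'E'
from h import *
import pickle
D=[pickle.load(open(f"l{k}.pkl","rb"))[1] for k in(1,2,3)]
for l in ("lens","camera_stand"): print(l,tri(*[d[l][0][2] for d in D]))
E
```

```text
16.65 [0.65524032 0.07645259 0.24847636] [-1.79949326e+02 -5.71640512e-03 -8.95008641e+01]
lens [117.2 151.8] 0.93 [0.7987 0.0149 0.118 ]
lens [328.9 125.6] 0.62 [ 0.6509 -0.0036  0.118 ]
focus [142.4 171.1] 0.82 [0.7422 0.0195 0.2   ]
camera_stand [294.6 133.9] 0.84 [0.6834 0.0025 0.    ]
camera_stand [147.1 142.1] 0.79 [0.8326 0.0115 0.    ]
lens [ 0.67001472 -0.00511192  0.17801876]
camera_stand [ 0.68400566  0.00308653 -0.00263524]
```

View pics/l3.png

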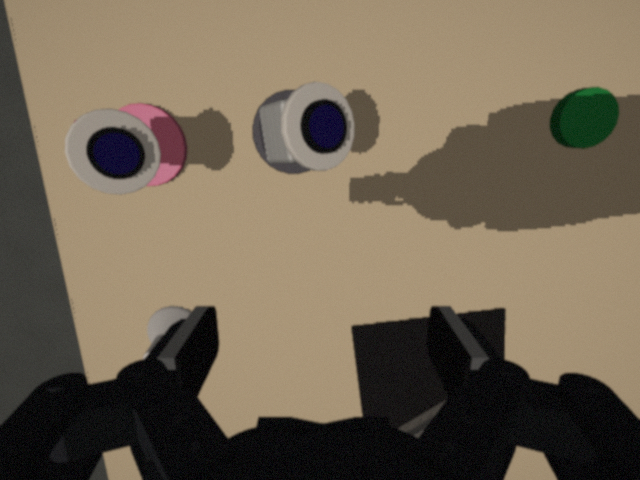

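```bash
cat > fit.py <<'E'
from h import *
import pickle
from scipy.optimize import least_squares
from scipy.ndimage import map_coordinates
V=[]
for n,c,rng in (("l1",(208,278),None),("l2",(206,294),None),("l3",(325,126),(-100,100))):
    i=pickle.load(open(f"{n}.pkl","rb"))[0];im=cv2.imread(f"pics/{n}.png").astype(float)
    def edges(c,angs,r0,r1,ch,rising):
        out=[];rr=np.arange(r0,r1,.25)
        for a in np.deg2rad(angs):
            v=map_coordinates(ch,[c[1]+rr*np.sin(a),c[0]+rr*np.cos(a)],order=1)
            v=np.convolve(v,np.ones(5)/5,"valid");g=np.diff(v)*rising;j=g.argmax()
            out.append([c[0]+rr[j+2]*np.cos(a)+.125*np.cos(a),c[1]+(rr[j+2]+.125)*np.sin(a)])
        return np.array(out)
    k=2 if n=="l3" else 1
    V.append((i,"disc",edges(c,range(0,360,10),8,32 if n=="l3" else 24,im[...,1],1),n))
    if rng:
        sat=im[...,2]-im[...,0]
        V.append((i,"ring",edges((317,126),range(-100,101,5),30,55,sat,1),n))
def pr(i,X):
    q=X@np.array(i["R"]).T+i["t"];return np.c_[i["fx"]*q[:,0]/q[:,2]+i["cx"],i["fy"]*q[:,1]/q[:,2]+i["cy"]]
def res(p,use):
    x,y,z,az,r,e,off=p;n=np.array([np.cos(e)*np.cos(az),np.cos(e)*np.sin(az),np.sin(e)])
    u=np.cross([0,0,1],n);u/=np.linalg.norm(u);v=np.cross(n,u);t=np.linspace(0,2*np.pi,60)[:,None];out=[]
    for i,k,E,m in V:
        if k+m not in use: continue
        C=np.array([x,y,z])+(off*n if k=="ring" else 0)
        P=pr(i,C+(r if k=="disc" else .03)*(np.cos(t)*u+np.sin(t)*v)).astype(np.float32)
        out.append([cv2.pointPolygonTest(P,tuple(map(float,q)),True) for q in E])
    return np.r_[np.concatenate(out),(e-np.deg2rad(55))*w,(z-.118)*z0]
for w,z0 in ((1000,0),(1000,1000),(0,1000)):
  for use in(["discl1","discl2","discl3"],["discl3","ringl3"],["discl1","discl2","discl3","ringl3"]):
    f=least_squares(res,[.652,-.003,.116,np.pi+.1,.0156,np.deg2rad(55),0],args=(use,),loss="soft_l1",diff_step=1e-3,x_scale=[.01,.01,.01,.1,.01,.1,.01])
    print(w,z0,len(use),f.x[:3].round(4),np.rad2deg(f.x[[3,5]]).round(1),f.x[[4,6]].round(4),round(float(np.sqrt(np.mean(f.fun**2))),2))
E
python3 fit.py
```

```text
1000 0 3 [ 0.654  -0.0028  0.1149] [189.3  55. ] [0.0181 0.    ] 1.8
1000 0 2 [ 0.6539 -0.0026  0.113 ] [186.4  55. ] [ 0.0189 -0.0041] 2.07
1000 0 4 [ 0.654  -0.0027  0.1147] [187.1  55. ] [ 0.0182 -0.0043] 2.1
1000 1000 3 [ 0.6539 -0.0028  0.1152] [190.2  55. ] [0.0181 0.    ] 1.84
1000 1000 2 [ 0.6539 -0.0026  0.1169] [186.7  55. ] [ 0.0186 -0.0048] 2.07
1000 1000 4 [ 0.6539 -0.0027  0.115 ] [187.2  55. ] [ 0.0182 -0.0044] 2.12
0 1000 3 [ 0.6542 -0.0028  0.1147] [187.4  64.7] [0.0177 0.    ] 1.55
0 1000 2 [ 0.6541 -0.0026  0.1178] [186.5  61.3] [ 0.0179 -0.0081] 2.06
0 1000 4 [ 0.6541 -0.0027  0.1148] [186.7  62.6] [ 0.0178 -0.0082] 2.02
```

The real ring is at (317,126) with the lens at (325,126), looking towards the robot. The fits give the lens near (0.653,-0.003,0.117) with azimuth about 187°. Next is the bottle.

apply_moves --rows '[{"translation": [-18,-30,10],"dr": [0,0,0],"fingers": 0},{"translation": [-18,-45,0],"dr": [0,0,0],"fingers": 0},{"translation": [-18,-45,0],"dr": [0,0,0],"fingers": 0},{"translation": [-18,-45,0],"dr": [0,0,0],"fingers": 0},{"translation": [-18,-45,0],"dr": [0,0,0],"fingers": 0}]'

```text
time: 17.45
position: [0.5642, -0.1348, 0.2581]
orientation: [-180.0, -0.0, -89.5]
contact_force: [0.2, -0.2, 0.0]
finger_gap: 0.0852
grasp_force: 0.0
```

apply_moves --rows '[{"translation": [-18,-45,0],"dr": [0,0,0],"fingers": 0},{"translation": [-18,-45,0],"dr": [0,0,0],"fingers": 0},{"translation": [-18,-45,0],"dr": [0,0,0],"fingers": 0},{"translation": [-18,-45,0],"dr": [0,0,0],"fingers": 0},{"translation": [-18,-45,0],"dr": [0,0,0],"fingers": 0}]'

```text
time: 17.95
position: [0.4741, -0.3599, 0.2581]
orientation: [-180.0, -0.0, -89.5]
contact_force: [0.6, 0.2, -0.1]
finger_gap: 0.0855
grasp_force: 0.0
```

apply_moves --rows '[{"translation": [-8,-40,0],"dr": [0,0,-0.5],"fingers": 0},{"translation": [0,-15,0],"dr": [0,0,0],"fingers": 0},{"translation": [0,0,0],"dr": [0,0,0],"fingers": 0},{"translation": [0,0,0],"dr": [0,0,0],"fingers": 0}]'

```text
time: 18.35
position: [0.4672, -0.413, 0.2577]
orientation: [-180.0, 0.0, -90.0]
contact_force: [0.7, 0.4, 0.1]
finger_gap: 0.0857
grasp_force: 0.0
```

```bash
python3 look.py b1; python3 - <<'E'
from h import *
hsv=cv2.cvtColor(cv2.imread("pics/b1.png"),cv2.COLOR_BGR2HSV)
m=((hsv[...,0]>18)&(hsv[...,0]<35)&(hsv[...,1]>150)&(hsv[...,2]>70)).astype(np.uint8)
for c in cv2.findContours(m,cv2.RETR_EXTERNAL,cv2.CHAIN_APPROX_NONE)[0]:
    if cv2.contourArea(c)>300:
        e=cv2.fitEllipse(cv2.convexHull(c));print(e,onz("wrist",e[0],.088),onz("wrist",e[0],.08))
E
```

```text
18.35 [ 0.46716963 -0.41300896  0.257662  ] [-1.79996704e+02  1.29332487e-02 -9.00127130e+01]
label [501.9 226.2] 0.79 [ 0.314  -0.4113  0.089 ]
bottle_mid [478.3 210.2] 0.9 [ 0.3169 -0.4163  0.046 ]
((496.0770568847656, 219.02371215820312), (37.30419158935547, 50.84939956665039), 32.98945999145508) [ 0.31938932 -0.41744998  0.088     ] [ 0.31542549 -0.41556717  0.08      ]
((321.0099792480469, 212.76766967773438), (48.06312561035156, 49.664833068847656), 18.473466873168945) [ 0.46816769 -0.42275679  0.088     ] [ 0.46820565 -0.42101672  0.08      ]
```

View pics/b1.png

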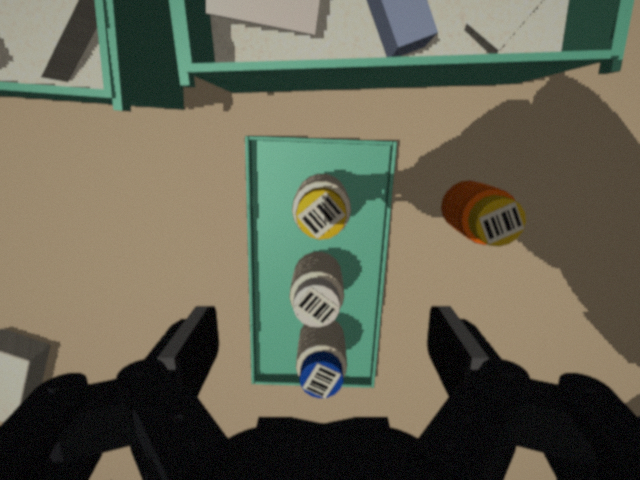

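```bash
python3 - <<'E'
from h import *
for px in((400,66),(190,75),(115,102)):
    print(px,[onz("wrist",px,z).round(3).tolist() for z in(.0,.1,.15,.19)])
for px in((527,243),(531,362),(519,230)): print(px,[onz("top",px,z).round(3).tolist() for z in(0,.1,.15)])
E
```

```text
(400, 66) [[0.391, -0.55, 0.0], [0.411, -0.534, 0.1], [0.421, -0.526, 0.15], [0.429, -0.519, 0.19]]
(190, 75) [[0.597, -0.542, 0.0], [0.563, -0.528, 0.1], [0.546, -0.521, 0.15], [0.533, -0.515, 0.19]]
(115, 102) [[0.675, -0.517, 0.0], [0.621, -0.509, 0.1], [0.594, -0.505, 0.15], [0.572, -0.502, 0.19]]
(527, 243) [[0.579, -0.572, 0.0], [0.564, -0.532, 0.1], [0.557, -0.513, 0.15]]
(531, 362) [[0.27, -0.558, 0.0], [0.277, -0.519, 0.1], [0.281, -0.5, 0.15]]
(519, 230) [[0.614, -0.554, 0.0], [0.597, -0.515, 0.1], [0.589, -0.496, 0.15]]
```

The yellow lid is at (321,213), upright at the far end of the tray, and the decoy is at (496,219). The bins stand clear of the gripper.

apply_moves --rows '[{"translation": [1,-8,-40],"dr": [0,0,0],"fingers": 0},{"translation": [0,0,-45],"dr": [0,0,0],"fingers": 0},{"translation": [0,0,-45],"dr": [0,0,0],"fingers": 0},{"translation": [0,0,-40],"dr": [0,0,0],"fingers": 0},{"translation": [0,0,-25],"dr": [0,0,0],"fingers": 0}]'

```text
time: 19.15
position: [0.4674, -0.4196, 0.0597]
orientation: [179.9, 0.1, -89.9]
contact_force: [-0.2, 0.1, -0.3]
finger_gap: 0.0851
grasp_force: 0.0
```

apply_moves --rows '[{"translation": [0,0,-15],"dr": [0,0,0],"fingers": 0},{"translation": [0,0,0],"dr": [0,0,0],"fingers": 0},{"translation": [0,0,0],"dr": [0,0,0],"fingers": 0}]'

```text
time: 19.45
position: [0.4686, -0.421, 0.0483]
orientation: [-180.0, -0.0, -90.0]
contact_force: [0.3, -1.4, 0.7]
finger_gap: 0.0857
grasp_force: 0.0
```

apply_moves --rows '[{"translation": [0,0,0],"dr": [0,0,0],"fingers": 1},{"translation": [0,0,0],"dr": [0,0,0],"fingers": 1},{"translation": [0,0,0],"dr": [0,0,0],"fingers": 1},{"translation": [0,0,0],"dr": [0,0,0],"fingers": 1},{"translation": [0,0,0],"dr": [0,0,0],"fingers": 1}]' --newtons 60

```text
time: 19.95
position: [0.4688, -0.4215, 0.049]
orientation: [-179.9, -0.1, -90.0]
contact_force: [-0.8, 2.0, 8.5]
finger_gap: 0.0524
grasp_force: 61.9
```

apply_moves --rows '[{"translation": [0,0,10],"dr": [0,0,0],"fingers": 1},{"translation": [0,0,30],"dr": [0,0,0],"fingers": 1},{"translation": [0,0,45],"dr": [0,0,0],"fingers": 1},{"translation": [0,0,45],"dr": [0,0,0],"fingers": 1},{"translation": [0,0,45],"dr": [0,0,0],"fingers": 1}]'

```text
time: 20.45
position: [0.468, -0.4208, 0.2254]
orientation: [-180.0, -0.0, -90.0]
contact_force: [1.5, -1.3, -1.3]
finger_gap: 0.0528
grasp_force: 63.4
```

apply_moves --rows '[{"translation": [0,5,45],"dr": [0,0,0],"fingers": 1},{"translation": [0,5,20],"dr": [0,0,0],"fingers": 1},{"translation": [0,0,0],"dr": [0,0,0],"fingers": 1}]'

```text
time: 20.75
position: [0.4692, -0.4113, 0.2919]
orientation: [-179.7, -0.2, -90.0]
contact_force: [1.2, -0.2, -2.8]
finger_gap: 0.0524
grasp_force: 63.4
```

```bash
python3 - <<'E'
from h import *
s=env.sense();p=s["position"];print(s["joint_pos"],p,s["orientation"])
ims=[env.read_camera(c) for c in("wrist","side")]
for c in("wrist","side"):
  for l in("label","bottle_mid","bottle_base"): print(c,l,[(np.round(d["xy"],1).tolist(),round(d["score"],2)) for d in env.place_of(l,c)][:3])
b=p+[0,0,-.044]
for n,h in(("base",0),("mid",.042),("label",.085)): print(n,proj("wrist",b+[0,0,h]),proj("side",b+[0,0,h]))
cv2.imwrite("pics/held.png",np.hstack([cv2.resize(ims[0],(400,300)),cv2.resize(ims[1][90:240,300:500],(400,300))]))
E
```

```text
[-4.12457832e+01  2.78901636e+01  2.69933233e+01  8.87643623e+01
  7.26265817e-03 -1.31289247e+02] [ 0.46915943 -0.41132985  0.29189741] [-179.74063818   -0.21810131  -89.95700812]
wrist label [([488.2, 216.5], 0.81), ([321.8, 398.0], 0.56)]
wrist bottle_mid [([470.6, 200.8], 0.77)]
wrist bottle_base [([457.8, 199.5], 0.93)]
side label [([391.3, 124.7], 0.69), ([434.7, 200.8], 0.56)]
side bottle_mid [([390.1, 135.4], 0.92), ([433.7, 215.2], 0.79), ([299.2, 391.2], 0.35)]
side bottle_base [([430.5, 224.3], 0.61)]
base [318.56319368 287.55327781] [388.65071251 147.45863129]
mid [317.52192048 331.80897102] [389.91987879 134.24529941]
label [315.58767845 414.01719674] [391.26259439 120.2662433 ]
```

View pics/held.png

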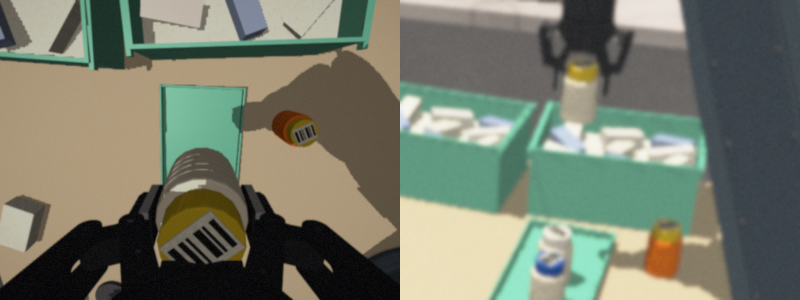

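```bash
python3 - <<'E'
from h import *
s=env.sense();p=s["position"];Rt=Ro.from_euler("xyz",s["orientation"],degrees=True).as_matrix()
im=env.read_camera("wrist");hsv=cv2.cvtColor(im,cv2.COLOR_BGR2HSV)
m=(hsv[...,0]>18)&(hsv[...,0]<35)&(hsv[...,1]>150)
print("yellow col320 rows",np.where(m[250:470,320])[0][[0,-1]]+250)
print([tuple(im[r,320]) for r in range(222,262,4)])
for r in range(300,440,20):
    c=np.where(m[r,200:440])[0]; print(r,(c.min()+200,c.max()+200) if len(c) else None)
def edge(x0,h,r): return proj("wrist",p+Rt@np.array([x0+r,0,.044-h]))[1]
for x0 in(0,.004,.008): print(x0,"base",edge(x0,0,.027),"lidlow",edge(x0,.064,.022),"lidtop",edge(x0,.084,.022))
E
```

```text
yellow col320 rows [303 346]
[(np.uint8(149), np.uint8(176), np.uint8(110)), (np.uint8(145), np.uint8(177), np.uint8(109)), (np.uint8(147), np.uint8(177), np.uint8(109)), (np.uint8(148), np.uint8(177), np.uint8(111)), (np.uint8(67), np.uint8(78), np.uint8(81)), (np.uint8(67), np.uint8(76), np.uint8(81)), (np.uint8(71), np.uint8(80), np.uint8(86)), (np.uint8(65), np.uint8(75), np.uint8(81)), (np.uint8(97), np.uint8(108), np.uint8(117)), (np.uint8(59), np.uint8(70), np.uint8(77))]
300 None
320 (np.int64(249), np.int64(367))
340 (np.int64(264), np.int64(400))
360 (np.int64(259), np.int64(387))
380 (np.int64(253), np.int64(401))
400 (np.int64(279), np.int64(391))
420 None
0 base 234.0178238522828 lidlow 300.8434327992971 lidtop 333.15991088041903
0.004 base 226.21328805618342 lidlow 289.7380306865195 lidtop 320.28036878347933
0.008 base 218.3044706268311 lidlow 278.40799840419766 lidtop 307.0890115787152
```

The bottle is held upright, and its axis is within 1 mm of the tool axis. I'll carry it to a standoff 10 cm above the target while tilting it.

apply_moves --rows '[{"translation": [5,25,4],"dr": [0,0,0],"fingers": 1},{"translation": [5,40,4],"dr": [0,0,0],"fingers": 1},{"translation": [5,43,4],"dr": [0,0,0],"fingers": 1},{"translation": [5,43,4],"dr": [0,0,0],"fingers": 1},{"translation": [5,43,4],"dr": [0,0,0],"fingers": 1}]'

```text
time: 21.7
position: [0.4931, -0.2155, 0.3076]
orientation: [180.0, 0.0, -90.0]
contact_force: [-0.2, 0.2, -1.2]
finger_gap: 0.0524
grasp_force: 63.4
```

apply_moves --rows '[{"translation": [5,43,4],"dr": [0.8,-5.9,0],"fingers": 1},{"translation": [5,43,2],"dr": [0.8,-5.9,0],"fingers": 1},{"translation": [5,43,0],"dr": [0.8,-5.9,0],"fingers": 1},{"translation": [4,40,0],"dr": [0.8,-5.9,0],"fingers": 1},{"translation": [0,25,0],"dr": [0.8,-5.9,0],"fingers": 1}]'

```text
time: 22.2
position: [0.5121, -0.0208, 0.314]
orientation: [-150.2, 3.9, -88.9]
contact_force: [0.2, 0.0, -1.8]
finger_gap: 0.0522
grasp_force: 63.6
```

apply_moves --rows '[{"translation": [0,0,0],"dr": [0.6,-5.2,0],"fingers": 1},{"translation": [0,0,0],"dr": [0,0,0],"fingers": 1},{"translation": [0,0,0],"dr": [0,0,0],"fingers": 1}]'

```text
time: 22.5
position: [0.512, -0.0234, 0.314]
orientation: [-145.3, 4.3, -88.6]
contact_force: [-0.2, 0.0, -0.2]
finger_gap: 0.0525
grasp_force: 63.8
```

```bash
cat > err.py <<'E'
from h import *
s=env.sense();p=s["position"];R=Ro.from_euler("xyz",s["orientation"],degrees=True).as_matrix()
psi,e=np.deg2rad(187.5),np.deg2rad(55);n=np.array([np.cos(e)*np.cos(psi),np.cos(e)*np.sin(psi),np.sin(e)])
F=np.array([.595,-.009,.2]);b=p+R@[-.001,0,.0447];z=-R[:,2];a=np.cross(z,n)
print("t",s["time"],s["joint_pos"].round(1),"pos",p.round(4),"base",b.round(4),"axis",z.round(3),"n",n.round(3))
print("turn deg",np.rad2deg(a).round(2)); Rn=Ro.from_rotvec(a*(np.arcsin(np.linalg.norm(a))/max(np.linalg.norm(a),1e-9))).as_matrix()
print("TCP move mm",((F-Rn@R@[-.001,0,.0447]-p)*1000).round(1))
E
python3 err.py
```

```text
t 22.5 [ -7.7 -15.7 -30.2  41.5   8.6 -95.1] pos [ 0.512  -0.0234  0.314 ] base [ 0.5373 -0.0191  0.2774] axis [-0.567 -0.075  0.82 ] n [-0.569 -0.075  0.819]
turn deg [ 0.01 -0.1  -0.  ]
TCP move mm [ 57.6  10.1 -77.4]
```

```bash
python3 look.py f1
```

```text
22.5 [ 0.51201564 -0.02340984  0.31397404] [-145.33000826    4.27462709  -88.63928197]
lens [318.4 210.5] 0.86 [ 0.6532 -0.0028  0.118 ]
lens [228.7 205. ] 0.6 [0.7936 0.0102 0.118 ]
focus [317.8 234.5] 0.72 [ 0.5956 -0.0125  0.2   ]
camera_stand [348.5 190.6] 0.77 [0.6867 0.0039 0.    ]
camera_stand [269.3 187. ] 0.66 [0.8324 0.0144 0.    ]
label [319.5 396.9] 0.62 [0.6815 0.2891 0.089 ]
bottle_mid [319.5 396.5] 0.26 [0.7132 0.341  0.046 ]
```

View pics/f1.png

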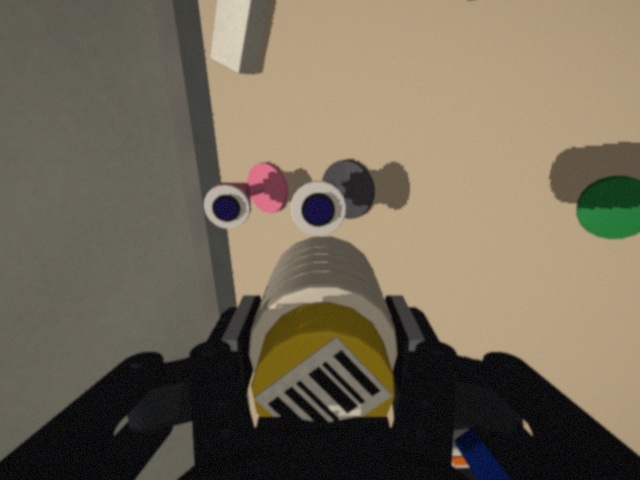

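The lens is at (318,210), directly beyond the base along the tool axis. The view confirms the focus at about (0.596,-0.011,0.200), so I'll make the final approach.

apply_moves --rows '[{"translation": [15,2,-20],"dr": [0,0,0],"fingers": 1},{"translation": [16,2,-21],"dr": [0,0,0],"fingers": 1},{"translation": [13,2,-17],"dr": [0,0,0],"fingers": 1},{"translation": [10,2,-13],"dr": [0,0,0],"fingers": 1},{"translation": [4,1,-6],"dr": [0,0,0],"fingers": 1}]'

```text
time: 23.3
position: [0.5707, -0.014, 0.235]
orientation: [-145.4, 4.3, -88.6]
contact_force: [-0.8, -0.3, -1.5]
finger_gap: 0.0528
grasp_force: 63.9
```

apply_moves --rows '[{"translation": [0,0,0],"dr": [0,0,0],"fingers": 1},{"translation": [0,0,0],"dr": [0,0,0],"fingers": 1},{"translation": [0,0,0],"dr": [0,0,0],"fingers": 1}]'

```text
time: 23.6
position: [0.5705, -0.0143, 0.2377]
orientation: [-145.2, 4.3, -88.6]
contact_force: [0.1, -0.8, -1.9]
finger_gap: 0.0526
grasp_force: 63.9
```

```bash
sed -i 's/F=np.array.*200*\]);/F=np.array([.596,-.0105,.2]);/;s/\[.595,-.009,.2\]/[.596,-.0105,.2]/' err.py; python3 err.py; python3 - <<'E'
from h import *
for c in("wrist","side","top"):
    im=env.read_camera(c)
    for l,z in(("lens",.118),("focus",.2),("bottle_base",.2)): print(c,l,[(np.round(d["xy"],1).tolist(),round(d["score"],2),onz(c,d["xy"],z).round(4).tolist()) for d in env.place_of(l,c)][:2])
    cv2.imwrite(f"pics/e_{c}.png",im)
    if c=="wrist": w=im
    if c=="side": sd=im
cv2.imwrite("pics/end.png",np.hstack([cv2.resize(w,(400,300)),cv2.resize(sd[170:290,210:370],(400,300))]))
E
```

```text
t 23.6 [ -5.3  -6.7 -34.8  27.5   7.3 -93.1] pos [ 0.5705 -0.0143  0.2377] base [ 0.5959 -0.0099  0.2012] axis [-0.57  -0.075  0.818] n [-0.569 -0.075  0.819]
turn deg [-0.03  0.06 -0.01]
TCP move mm [ 0.1 -0.6 -1.1]
wrist lens [([208.1, 223.3], 0.96, [0.7948, 0.0133, 0.118]), ([321.5, 229.5], 0.79, [0.6531, -0.0055, 0.118])]
wrist focus []
wrist bottle_base []
side lens [([232.1, 239.2], 0.9, [0.8031, 0.0052, 0.118]), ([287.8, 246.4], 0.69, [0.6517, -0.0069, 0.118])]
side focus [([295.0, 385.1], 0.59, [0.4689, 0.4722, 0.2])]
side bottle_base [([430.9, 224.6], 0.93, [0.3049, -0.0898, 0.2]), ([303.7, 221.6], 0.61, [0.6089, -0.01, 0.2])]
top lens [([311.4, 203.9], 0.89, [0.6673, -0.0014, 0.118]), ([301.2, 151.2], 0.79, [0.8027, 0.022, 0.118])]
top focus [([318.3, 223.9], 0.97, [0.6015, -0.0165, 0.2]), ([299.3, 166.5], 0.61, [0.7386, 0.0255, 0.2])]
top bottle_base [([312.8, 223.0], 0.68, [0.6038, -0.0039, 0.2]), ([472.0, 346.4], 0.59, [0.32, -0.3524, 0.2])]
```

View pics/end.png

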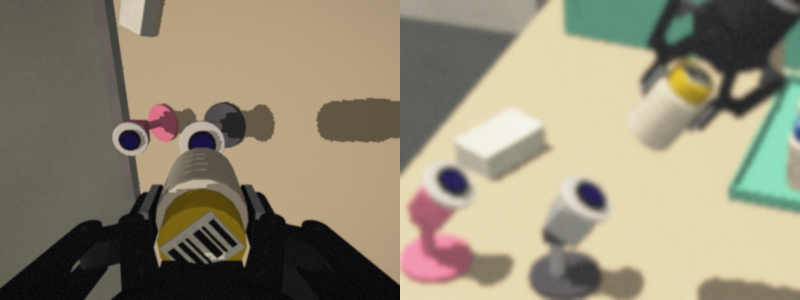

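The base faces the real lens along its axis: wrist lens at (202,143), and in the side crop the bottle at (670,105) faces the lens at (590,197). I'll settle and hand in.

apply_moves --rows '[{"translation": [0,-0.5,-1],"dr": [0,0,0],"fingers": 1},{"translation": [0,0,0],"dr": [0,0,0],"fingers": 1},{"translation": [0,0,0],"dr": [0,0,0],"fingers": 1},{"translation": [0,0,0],"dr": [0,0,0],"fingers": 1},{"translation": [0,0,0],"dr": [0,0,0],"fingers": 1}]'

```text
time: 24.7
position: [0.5704, -0.0146, 0.2357]
orientation: [-145.2, 4.3, -88.6]
contact_force: [0.5, -0.0, -1.4]
finger_gap: 0.0526
grasp_force: 63.9
```

```bash
python3 err.py; python3 -c "
from station import env
print(env.hand_in())"
```

```text
t 24.7 [ -5.4  -6.6 -34.9  27.3   7.4 -93.1] pos [ 0.5704 -0.0146  0.2357] base [ 0.5958 -0.0102  0.1991] axis [-0.569 -0.076  0.819] n [-0.569 -0.075  0.819]
turn deg [-0.03 -0.   -0.02]
TCP move mm [ 0.2 -0.3  0.9]
the job is handed in; nothing more can be done
None
```

The job is handed in at 24.7 s: I aimed the scanner at the yellow lid's label and held it for over a second, laid it flat on the mat, and the gripper now holds the bottle base-first within about 1 mm of my camera-estimated focus point; the hand-in returned no verdict.

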